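# Shut and bolt the sample transport case

## Robot

A 7-joint arm with a two-finger parallel gripper is mounted at the origin on a cart in front of the work surface, level with it; the furniture and walls round the work are solid. World frame = base frame: x ahead of the robot, y to its left, z up, the work surface at z = 0. Lengths are in m, angles in rad, forces in N, time in s.
With the tool pointing down it reaches from about 0.4 to 0.85 m from the base axis. Payload 4.5 kg.
Tool frame: the origin (TCP) lies midway between the tips of the shut fingers; the grasp point (between the pads) lies 19 mm behind it; z points along the fingers, y is the line along which they close (so a half turn about z gives the same grasp; the last joint's range is limited). The gripper opens to 88 mm and grips with 3 to 60 N. Pads are 18 mm wide; open, the fingers measure 123 mm over their backs; the gripper's body (75 mm by 187 mm) begins 45 mm behind the grasp point.
Start: joints at [1.244, 0.689, -0.195, 1.565, 0.157, 0.902, -0.215], TCP at [0.221, -0.585, 0.239] pointing down, gripper open.
Joint ranges: [-3.01, 3.01], [-0.46, 2.08], [-1.47, 1.51], [0.13, 2.56], [-1, 4.14], [0.04, 2.09], [-2.66, 2.66]. Speed limits (rad/s): [2.57, 2.57, 3.14, 3.14, 3.14, 3.14, 3.14].

## Interface

Orientations are given as a unit quaternion [x, y, z, w].
In Python, from plant import get_state, viewer, workorder gives the robot as it stands. The module is installed in compiled form; this text tells all that it offers.
- The arm moves only by the tool step_arm, never from a script. Its argument "motion" is a list of rows, each an object of numbers: "wx", "wy", "wz": the turn, a rotation vector about the tool's x, y, z each as a share of 180 degrees, from -1 to 1; "dx", "dy", "dz": the shift along the tool's x, y, z each as a share of 8 cm, from -1 to 1; "claw": the finger opening in mm, from 0 to 88.1. A call has 1 to 8 rows; each row is the pose to reach, as a shift and turn from the pose commanded when the call began, along the tool's axes at that moment, turning the shorter way round; what a row does not reach only later rows make up. A row lasts 1/10 s, in which the tool goes at most 50 mm and 8.59 degrees, less where a joint would pass 70% of its speed; a pose out of reach is approached as far as the arm can. A call with a number of a shift or a turn outside -1 to 1 is refused whole. A call with a gripper value outside its range is refused whole. The fingers move at their own pace and stop on an object; "force" is the grip in N (left out, the last holds). Time passes only in rows, so rows that repeat a pose let the fingers close. It gives the time, the measured TCP pose, the force, the opening and the grip force at its end, in the units of the state.
- get_state(): the state, without advancing time (a new reading comes with each control period).
- viewer.snapshot(name): name is "scene" or "top" or "wrist"; returns (picture, depth): 420x560x3 uint8, red, green, blue; 420x560 float32, m along the optical axis (not along the pixel's ray), 0 where there is no reading.
- viewer.calibration(name): a dict with "vfov" (degrees; the focal length in pixels is half the picture's height over the tangent of half this angle, whatever the lens; pixels are square), "cx", "cy" (the principal point, pixels), "extrinsics" (4x4, takes a point from camera to world coordinates). Camera axes: x right, y down, z forward; pixel columns grow to the right and rows downward; lengths in m; the calibration is good to about 2 mm. A picture is of the moment at which its call begins: read the wrist's pose just before it. calibration takes no time and is no camera call; for the wrist camera it gives the pose at the moment of the call.
- workorder.finish_job(): hands the job in; it is judged then, once.
The state is a dict: "clock": time; "q": joint angles; "qd": joint speeds; "joint_torque": joint torques, N m; "tool_pos": TCP position; "eef_rot": TCP orientation; "contact_force": force on the tool from outside, world axes, zero at the start; "moment": the same for the moment, N m; "opening": opening from 0.0 (shut) to 1.0 (fully open); "finger_force": force on a finger pad.
Only numpy, scipy, OpenCV 4.12 (cv2) and the standard library are available. Lean on these libraries where they do the work, as an engineer would, in place of code of your own. Each camera call takes 0.05 s, during which the arm holds its last target. There are 200 camera calls.

## Task

Get the sample case ready for transport: press its lid fully shut, slide the spring-loaded barrel bolt across through the staple on the lid, and turn the bolt's handle all the way down into the notch so that it stays locked when you let go. Leave the bottle and the beakers standing where they are.

Things in the scene. Friction and masses are not known exactly. Their poses are not given: they have to be found in the camera images.
- case: grey metal transport case, 160 (x) x 340 (y) x 112 mm high with lid shut, fixed to the bench. Origin: centre of its underside, z up; its -x side is the front (faces the robot within 0.25 rad) with the steel barrel bolt, +y its left seen from the robot. The bolt's rod, 14 mm thick, lies along y with its axis at x = -100, z = 85 mm in this frame and slides to +y
- case_lid (a joint): lid angle, rad: 0 fully shut, grows as it opens (0.3 to 0.55 at the start). Hinged along y on the far upper edge (x = +80, z = 101 mm of the case). The stiff hinge holds the lid where it is left; about 5 N down on lid_press moves it. A steel staple with a 20 mm square eye hangs from its front edge at y = +56 to +70 mm; only with the lid shut can the rod pass through it
- lid_press (a point): point on the top face of the lid, mid-width, 95 mm from the hinge line (the lid is 162 mm deep, flat and clear round this point); with the lid shut at x = -15 mm, y = 0, z = 112 mm in the case frame
- bolt (a joint): travel of the bolt toward the case's +y, m: 0 drawn back (start), 0.075 end of travel. A return spring pushes it back with about 1 N at 0 rising to 3 N, less 0.5 N of friction: let go outside the notch, it slides back. Its tip is past the staple from 0.035 on; in the notch it stands between about 0.037 and 0.065
- bolt_handle (a joint): handle angle about the rod, rad: 0 straight up, 1.57 (stop) level, pointing out of the case's front, down in the notch; 0.02 to 0.3 at the start. Stays where it is left, turns with under 2 N at the knob. Except at the notch, its stem strikes the plate's upper edge at about 0.7 rad and goes no farther down
- handle_grip (a point): centre of the black ball knob, 30 mm across, at the end of the bolt's handle, 72 mm from the rod's axis; z axis outward along the handle. The handle stands on the rod at y = -80 mm of the case plus the bolt's travel; its round stem is 12 mm thick. Upright, the knob's centre is 157 mm above the bench, when down 85 mm
- bottle_amber: small brown bottle with a black cap, 52 mm wide, 104 mm high, standing loose on the bench; origin at the centre of its underside
- beaker_100: clear beaker 61 mm wide, 72 mm high, standing loose to the left in front of the case; origin at the centre of its underside
- beaker_250: clear beaker 77 mm wide, 95 mm high, standing loose to the right; origin at the centre of its underside
- notch_range (a point): on the case, at x -133, y -29, z 109 mm of it: on the upper edge of the upright steel notch plate, 10 mm thick, in front of the rod and parallel to it. It has one open-topped notch, 17 mm wide, cut down to z = 75 mm. The plate is screwed on differently on each case: the notch's centre is anywhere within 11 mm either way along y of this point (not read: see or feel it)

How it is judged:
By the outcome, as a careful person would: the job done as asked, in the order asked, and still so for the second after the job is handed in, with the robot touching nothing.
It also fails if it takes over 64 s, if anything falls off the work surface, if the arm or the gripper's body presses on something with over 40 N, if the wrist force passes 120 N, or if a joint passes its speed limit or range.

## Working session

There is one attempt and no reset: what is moved stays moved. The work goes in short steps, Python scripts to look and compute and a tool call to move; the robot and the scene stay as the last step left them, time stands still between calls to the robot, and variables do not carry over. Pictures are saved under pics/ and viewed, at most 10 in all, crops included, and the job is handed in when it is done.

Besides the shell and the picture viewer there is one more tool, called after "Emit:" as name([rows], argument=value, ...), one row to a line, values as JSON. step_arm: Moves the arm, as the interface text tells. Shift numbers are shares of 8 cm and turn numbers shares of 180 degrees, none past 1 either way. Its arguments: {"type":"object","properties":{"motion":{"type":"array","items":{"type":"object","properties":{"wx":{"type":"number","minimum":-1,"maximum":1},"wy":{"type":"number","minimum":-1,"maximum":1},"wz":{"type":"number","minimum":-1,"maximum":1},"dx":{"type":"number","minimum":-1,"maximum":1},"dy":{"type":"number","minimum":-1,"maximum":1},"dz":{"type":"number","minimum":-1,"maximum":1},"claw":{"type":"number"}}}},"force":{"type":"number"}},"required":["motion"]}

```bash
mkdir -p pics; cat > h.py <<'E'
import numpy as np, cv2
from plant import get_state, viewer, workorder
from scipy.spatial.transform import Rotation as R
def snap(n,f=None):
    c=viewer.calibration(n); p,d=viewer.snapshot(n)
    if f: cv2.imwrite('pics/'+f,cv2.cvtColor(p,cv2.COLOR_RGB2BGR))
    np.savez('/tmp/%s.npz'%n,p=p,d=d,E=c['extrinsics'],k=[c['vfov'],c['cx'],c['cy']])
    return load(n)
def load(n):
    z=np.load('/tmp/%s.npz'%n); return z['p'],z['d'],cloud(z['d'],z['E'],z['k'])
def cloud(d,E,k):
    f=d.shape[0]/2/np.tan(np.radians(k[0])/2)
    v,u=np.mgrid[:d.shape[0],:d.shape[1]]
    P=np.stack([(u-k[1])/f*d,(v-k[2])/f*d,d],-1)
    W=P@E[:3,:3].T+E[:3,3]; W[d==0]=np.nan
    return W
def rel(p,q=None):
    """row numbers to get TCP to p, orientation R q, from the present pose"""
    s=get_state(); r=R.from_quat(s['eef_rot'])
    print('d',np.round(r.inv().apply(np.array(p)-s['tool_pos'])/.08,3))
    if q is not None: print('w',np.round((r.inv()*q).as_rotvec()/np.pi,3))
E
python3 - <<'E'
from h import *
s=get_state(); print(s['tool_pos'],s['eef_rot'],s['clock'],s['contact_force'])
a=snap('scene','scene.png');b=snap('top','top.png')
E
```

```text
[ 0.22036801 -0.58417876  0.23791155] [ 9.83765257e-01  1.79457690e-01 -2.41998751e-04 -8.92876783e-04] 0.0 [ 0.22242326 -0.41476555 -0.52431768]
```

View pics/scene.png

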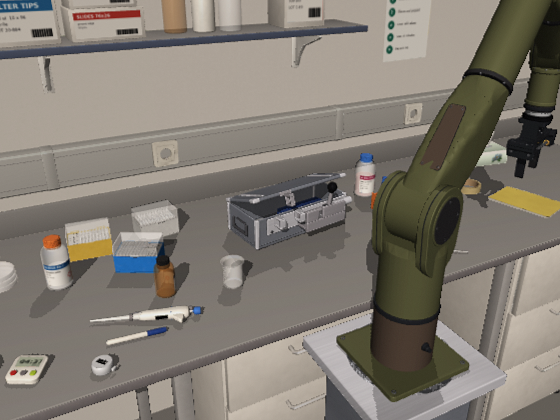

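View pics/top.png

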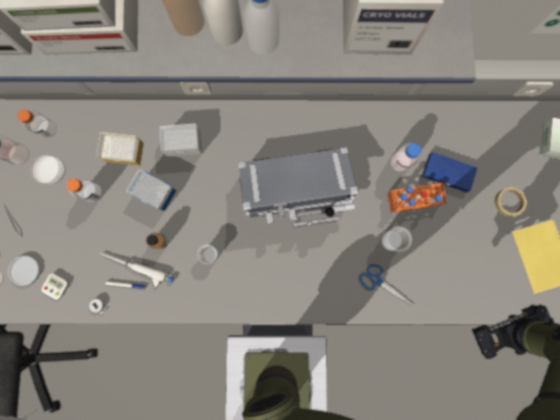

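The scene shows the case with its lid ajar, and the black knob at about (332,187). The top view has the lid around (297,182), the knob at (329,211), the notch plate near (315,222), the beakers at (207,254) and (397,239), and the bottle at (155,241).

```bash
python3 - <<'E'
from h import *
p,d,W=load('top')
for uv in [(297,182),(265,185),(330,180),(329,211),(207,254),(397,239),(155,241),(320,222)]:
    print(uv,W[uv[1],uv[0]].round(4))
# lid plane
m=np.zeros(d.shape,bool); m[165:200,268:325]=1
P=W[m&(d>0)]; c=P.mean(0); n=np.linalg.svd(P-c)[2][2]; n*=np.sign(n[2]); print('lid',c,n,'yaw',np.arctan2(n[1],n[0]),'tilt',np.arccos(n[2]),np.std((P-c)@n))
ps,ds,Ws=load('scene')
for nm,pp,WW in(('top',p,W),('scene',ps,Ws)):
    r=(WW[...,2]>.10)&(WW[...,2]<.19)&(pp.max(-1)<45)&(abs(WW[...,1])<.3)&(WW[...,0]>.3)&(WW[...,0]<.75)
    print(nm,r.sum(),np.nanmedian(WW[r],0),np.nanmin(WW[r],0),np.nanmax(WW[r],0))
cv2.imwrite('pics/z.png',np.hstack([cv2.resize(cv2.cvtColor(p[140:240,220:370],cv2.COLOR_RGB2BGR),(0,0),fx=2.6,fy=2.6,interpolation=2),cv2.resize(cv2.cvtColor(ps[160:260,220:370],cv2.COLOR_RGB2BGR),(0,0),fx=2.6,fy=2.6,interpolation=2)]))
E
```

```text
(297, 182) [ 0.6271 -0.062   0.1478]
(265, 185) [0.6189 0.0352 0.1409]
(330, 180) [ 0.6336 -0.1621  0.1476]
(329, 211) [ 0.5363 -0.1554  0.1673]
(207, 254) [0.4129 0.2295 0.0059]
(397, 239) [ 0.4639 -0.4004  0.002 ]
(155, 241) [0.45   0.3725 0.106 ]
(320, 222) [ 0.5104 -0.1351  0.0994]
lid [ 0.62839137 -0.05917237  0.14342209] [0.32842383 0.01617849 0.94439189] yaw 0.04922122524343173 tilt 0.33505601465507223 0.011131817203032779
top 50 [ 0.53621106 -0.15535466  0.16825499] [ 0.5245349  -0.1642963   0.16060548] [ 0.54886173 -0.14382121  0.17406305]
scene 83 [ 0.52997286 -0.15108735  0.1573722 ] [ 0.51730249 -0.16735019  0.10085186] [ 0.55503468 -0.0389359   0.16906014]
```

View pics/z.png

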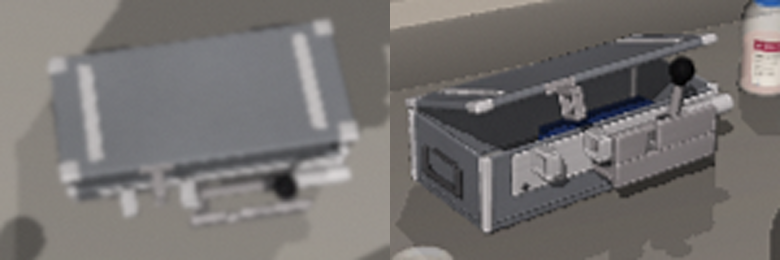

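Crops: the notch plate runs from about (610,160) to (715,125) in the right half, with the dark notch near (652,143). In the left (top) half the plate runs from (195,218) to (305,207).

```bash
python3 - <<'E'
from h import *
from scipy.optimize import least_squares
p,d,W=load('top')
m=(W[...,2]>.085)&(W[...,0]>.54)&(W[...,0]<.85)&(W[...,1]>-.29)&(W[...,1]<.17)
n,l,st,_=cv2.connectedComponentsWithStats(m.astype(np.uint8)); i=1+st[1:,4].argmax(); m=l==i
print(st[i])
m2=cv2.erode(m.astype(np.uint8),np.ones((7,7)))>0
P=W[m2]
P=P[np.isfinite(P[:,2])]
for _ in range(4):
    A=np.c_[P[:,:2],np.ones(len(P))]; c=np.linalg.lstsq(A,P[:,2],rcond=None)[0]; r=P[:,2]-A@c; print(c,r.std(),len(P)); P=P[abs(r)<2.5*r.std()]
g=c[:2]; print('lid angle',np.arctan(np.hypot(*g)),'dir yaw',np.arctan2(-g[1],-g[0]))
# corners: intersect pixel rect with lid plane
q=W[m]; q=q[abs(q[:,2]-(q[:,:2]@g+c[2]))<.012]
(cx,cy),(w,h),a=cv2.minAreaRect(q[:,:2].astype(np.float32)); print((cx,cy),(w,h),a); print(cv2.boxPoints(((cx,cy),(w,h),a)))
# scene: plate points & notch
ps,ds,Ws=load('scene')
for uv in [(321,214),(321,217),(315,214),(327,212),(308,222),(343,210)]: print(uv,Ws[uv[1],uv[0]].round(4))
E
```

```text
[  182     0   262    83 15979]
[ 1.29072507 -0.15063666 -0.42236865] 0.048119511736688415 11117
[ 1.29072507 -0.15063666 -0.42236865] 0.048119511736688415 11117
[ 1.29072507 -0.15063666 -0.42236865] 0.048119511736688415 11117
[ 1.29072507 -0.15063666 -0.42236865] 0.048119511736688415 11117
lid angle 0.9149093962965766 dir yaw 3.0254112303321588
(0.8020590543746948, -0.054333001375198364) (0.4488447308540344, 0.09494297206401825) 89.8792953491211
[[ 0.75411487 -0.27865487]
 [ 0.8490577  -0.27885488]
 [ 0.85000324  0.16998887]
 [ 0.75506043  0.17018887]]
(321, 214) [ 0.5181 -0.1104  0.081 ]
(321, 217) [ 0.5095 -0.1054  0.076 ]
(315, 214) [ 0.5029 -0.0803  0.0947]
(327, 212) [ 0.5076 -0.1245  0.089 ]
(308, 222) [ 0.495  -0.0527  0.0787]
(343, 210) [ 0.5154 -0.1867  0.0781]
```

```bash
python3 - <<'E'
from h import *
p,d,W=load('top')
m=(W[...,2]>.085)&(W[...,0]>.54)&(W[...,0]<.735)&(W[...,1]>-.29)&(W[...,1]<.17)
n,l,st,_=cv2.connectedComponentsWithStats(m.astype(np.uint8)); i=1+st[1:,4].argmax(); m=l==i
print(st[i])
m2=cv2.erode(m.astype(np.uint8),np.ones((7,7)))>0
P=W[m2]
for _ in range(4):
    A=np.c_[P[:,:2],np.ones(len(P))]; c=np.linalg.lstsq(A,P[:,2],rcond=None)[0]; r=P[:,2]-A@c; print(c,r.std(),len(P)); P=P[abs(r)<2*r.std()]
g=c[:2]; print('lid angle',np.arctan(np.hypot(*g)),'dir yaw',np.arctan2(-g[1],-g[0]))
q=W[m]; q=q[abs(q[:,2]-(q[:,:2]@g+c[2]))<.012]
box=cv2.minAreaRect(q[:,:2].astype(np.float32)); print(box); print(cv2.boxPoints(box))
# plate line in scene
ps,ds,Ws=load('scene')
k=(Ws[...,2]>.05)&(Ws[...,2]<.105)&(Ws[...,0]>.47)&(Ws[...,0]<.53)&(Ws[...,1]>-.25)&(Ws[...,1]<.0)
Q=Ws[k]
yaw=.15
for it in range(6):
    A=np.c_[Q[:,1],np.ones(len(Q))]; s=np.linalg.lstsq(A,Q[:,0],rcond=None)[0]; r=Q[:,0]-A@s; print('plate',s,r.std(),len(Q),Q[:,1].min(),Q[:,1].max(),Q[:,2].min()); Q=Q[abs(r)<2*r.std()]
E
```

```text
[ 239  151  120   63 5949]
[-0.25592359 -0.01607686  0.30162199] 0.010272426414787211 3338
[-0.34085517 -0.05077531  0.35577023] 0.0023503193634119733 3273
[-0.34047349 -0.05109497  0.35551847] 0.0020759671330250924 3134
[-0.34053071 -0.05102059  0.35558296] 0.0019472209553684948 3030
lid angle 0.3316161441081749 dir yaw 0.14872045306242107
((0.6278799176216125, -0.06424260139465332), (0.1951751857995987, 0.35049793124198914), 6.582892417907715)
[[ 0.51084507  0.09866345]
 [ 0.55102634 -0.24952364]
 [ 0.74491477 -0.22714865]
 [ 0.7047335   0.12103844]]
plate [-0.08172496  0.50079618] 0.006729352665998812 693 -0.19544025995170167 -0.03806648978831073 0.050013433170030264
plate [-0.13629416  0.49287587] 0.0033085235512796667 639 -0.19544025995170167 -0.03859336798218038 0.050013433170030264
plate [-0.14591138  0.4913981 ] 0.0023677936257039964 614 -0.19544025995170167 -0.04703816786068171 0.050013433170030264
plate [-0.14739777  0.49115001] 0.0021147017720184002 587 -0.19544025995170167 -0.04703816786068171 0.050013433170030264
plate [-0.14768966  0.49105947] 0.001989849832370884 568 -0.19544025995170167 -0.04703816786068171 0.050013433170030264
plate [-0.14836983  0.49100053] 0.0018999141463098012 553 -0.19544025995170167 -0.04703816786068171 0.050013433170030264
```

```bash
cat >> h.py <<'E'
YAW=.148; EX=np.array([np.cos(YAW),np.sin(YAW),0]); EY=np.array([-np.sin(YAW),np.cos(YAW),0])
O=.6245*EX-.152*EY
Q=R.from_euler('z',YAW)*R.from_euler('x',np.pi)
def C(x,y,z): return O+EX*x/1e3+EY*y/1e3+[0,0,z/1e3]
def inv(p): p=np.array(p)-O; return np.array([p@EX,p@EY,p[2]])*1e3
E
python3 -c "
from h import *
print(C(-15,0,112)); rel(C(-15,0,180),Q)"
```

```text
[ 0.6252509  -0.06046128  0.112     ]
d [ 7.046 -4.338  0.731]
w [-0.001  0.     0.068]
```

Emit:
step_arm([
  {"wz": 0.034, "dz": -0.2, "claw": 0},
  {"wz": 0.068, "dz": -0.3, "claw": 0},
  {"wz": 0.068, "dz": -0.3, "claw": 0},
])

```text
$.motion[0]: bad value
```

```bash
python3 -c "
from h import *
rel(C(-15,0,180),Q);print(get_state()['clock'])"
```

```text
d [ 7.046 -4.338  0.731]
w [-0.001  0.     0.068]
0.1
```

Emit:
step_arm([
  {"dx": 0.4, "dy": 0, "dz": -0.2, "wx": 0, "wy": 0, "wz": 0.034, "claw": 5},
  {"dx": 0.9, "dy": -0.1, "dz": -0.3, "wx": 0, "wy": 0, "wz": 0.068, "claw": 5},
  {"dx": 0.9, "dy": -0.1, "dz": -0.3, "wx": 0, "wy": 0, "wz": 0.068, "claw": 5},
])

```text
clock: 0.4
tool_pos: [0.2933, -0.5479, 0.2637]
eef_rot: [0.997, 0.078, 0.003, -0.001]
contact_force: [0.4, 0.9, 0.3]
opening: 0.753
finger_force: 0.0
```

```bash
python3 -c "
from h import *
rel(C(-15,0,180),Q);print(get_state()['clock'])"
```

```text
d [ 5.036 -5.376  1.082]
w [-0.    -0.002  0.002]
0.4
```

Emit:
step_arm([
  {"dx": 0.4, "dy": -0.4, "dz": 0, "wx": 0, "wy": 0, "wz": 0, "claw": 5},
  {"dx": 0.95, "dy": -1, "dz": 0, "wx": 0, "wy": 0, "wz": 0, "claw": 5},
  {"dx": 0.95, "dy": -1, "dz": 0, "wx": 0, "wy": 0, "wz": 0, "claw": 5},
])

```text
clock: 0.7
tool_pos: [0.3526, -0.456, 0.2624]
eef_rot: [0.997, 0.078, 0.001, -0.002]
contact_force: [0.1, 0.2, -0.6]
opening: 0.476
finger_force: 0.0
```

Emit:
step_arm([
  {"dx": 0.4, "dy": -0.4, "dz": 0, "wx": 0, "wy": 0, "wz": 0, "claw": 5},
  {"dx": 0.95, "dy": -1, "dz": 0, "wx": 0, "wy": 0, "wz": 0, "claw": 5},
  {"dx": 0.95, "dy": -1, "dz": 0, "wx": 0, "wy": 0, "wz": 0, "claw": 5},
])

```text
clock: 1.0
tool_pos: [0.4156, -0.3658, 0.2625]
eef_rot: [0.997, 0.078, 0.001, -0.002]
contact_force: [1.4, 0.4, 0.2]
opening: 0.207
finger_force: 0.0
```

Emit:
step_arm([
  {"dx": 0.4, "dy": -0.4, "dz": 0, "wx": 0, "wy": 0, "wz": 0, "claw": 5},
  {"dx": 0.95, "dy": -1, "dz": 0, "wx": 0, "wy": 0, "wz": 0, "claw": 5},
  {"dx": 0.95, "dy": -1, "dz": 0, "wx": 0, "wy": 0, "wz": 0, "claw": 5},
])

```text
clock: 1.3
tool_pos: [0.4787, -0.2758, 0.2625]
eef_rot: [0.997, 0.077, 0.001, -0.001]
contact_force: [0.2, -0.1, 0.0]
opening: 0.062
finger_force: 0.0
```

Emit:
step_arm([
  {"dx": 0.4, "dy": -0.4, "dz": 0, "wx": 0, "wy": 0, "wz": 0, "claw": 5},
  {"dx": 0.95, "dy": -1, "dz": 0, "wx": 0, "wy": 0, "wz": 0, "claw": 5},
  {"dx": 0.95, "dy": -1, "dz": 0, "wx": 0, "wy": 0, "wz": 0, "claw": 5},
])

```text
clock: 1.6
tool_pos: [0.5419, -0.1855, 0.2625]
eef_rot: [0.997, 0.077, 0.001, -0.001]
contact_force: [-0.2, 0.2, 0.9]
opening: 0.055
finger_force: 0.0
```

```bash
python3 -c "
from h import *
rel(C(-15,0,180),Q);print(get_state()['clock'])"
```

```text
d [ 1.268 -1.381  1.038]
w [-0.001 -0.001  0.002]
1.6
```

Emit:
step_arm([
  {"dx": 0.4, "dy": -0.4, "dz": 0, "wx": 0, "wy": 0, "wz": 0, "claw": 5},
  {"dx": 0.9, "dy": -1, "dz": 0, "wx": 0, "wy": 0, "wz": 0, "claw": 5},
  {"dx": 0.9, "dy": -1, "dz": 0, "wx": 0, "wy": 0, "wz": 0, "claw": 5},
])

```text
clock: 1.9
tool_pos: [0.601, -0.0951, 0.2624]
eef_rot: [0.997, 0.077, 0.001, -0.002]
contact_force: [-0.3, 0.7, -0.6]
opening: 0.058
finger_force: 0.0
```

Emit:
step_arm([
  {"dx": 0.3, "dy": -0.3, "dz": 0.4, "wx": 0, "wy": 0, "wz": 0, "claw": 0},
  {"dx": 0.3, "dy": -0.35, "dz": 0.9, "wx": 0, "wy": 0, "wz": 0, "claw": 0},
  {"dx": 0.3, "dy": -0.35, "dz": 0.9, "wx": 0, "wy": 0, "wz": 0, "claw": 0},
])

```text
clock: 2.2
tool_pos: [0.6139, -0.0696, 0.1857]
eef_rot: [0.997, 0.074, -0.006, -0.0]
contact_force: [-0.3, -0.2, -0.7]
opening: 0.003
finger_force: 0.0
```

```bash
python3 -c "
from h import *
rel(C(-15,0,112),Q);print(get_state())"
```

```text
d [ 0.167 -0.091  0.919]
w [-0.001  0.004  0.   ]
{'clock': 2.2, 'q': array([ 0.0830999 ,  0.7446792 , -0.08089009,  1.63195634,  0.07822   ,
        0.77989214, -1.45448595]), 'qd': array([ 0.02885725, -0.07244329,  0.02969774, -0.06331797, -0.00052038,
        0.0713574 ,  0.00862675]), 'joint_torque': array([-1.41848467e+00, -5.38894594e+01, -4.02957173e-01, -1.50477004e+01,
       -4.22127801e-02, -9.29486230e-01, -1.02483504e-01]), 'tool_pos': array([ 0.61394458, -0.06964174,  0.18568206]), 'eef_rot': array([ 9.97206531e-01,  7.44619751e-02, -5.85815614e-03, -4.80958775e-04]), 'contact_force': array([-0.30783949, -0.19650075, -0.68265475]), 'moment': array([-0.04169045,  0.01248074,  0.04463742]), 'finger_force': 0.0, 'opening': 0.002767016926012918}
```

Now the press: down slowly to just below the shut height.

Emit:
step_arm([
  {"dx": 0.1, "dy": -0.05, "dz": 0.25, "wx": 0, "wy": 0, "wz": 0, "claw": 0},
  {"dx": 0.1, "dy": -0.05, "dz": 0.4, "wx": 0, "wy": 0, "wz": 0, "claw": 0},
  {"dx": 0.1, "dy": -0.05, "dz": 0.5, "wx": 0, "wy": 0, "wz": 0, "claw": 0},
  {"dx": 0.1, "dy": -0.05, "dz": 0.6, "wx": 0, "wy": 0, "wz": 0, "claw": 0},
  {"dx": 0.1, "dy": -0.05, "dz": 0.7, "wx": 0, "wy": 0, "wz": 0, "claw": 0},
  {"dx": 0.1, "dy": -0.05, "dz": 0.8, "wx": 0, "wy": 0, "wz": 0, "claw": 0},
  {"dx": 0.1, "dy": -0.05, "dz": 0.88, "wx": 0, "wy": 0, "wz": 0, "claw": 0},
])

```text
clock: 2.9
tool_pos: [0.6243, -0.0663, 0.1211]
eef_rot: [0.997, 0.073, -0.001, 0.001]
contact_force: [-3.4, -0.7, 5.9]
opening: 0.005
finger_force: 2.8
```

Emit:
step_arm([
  {"dx": 0, "dy": 0, "dz": 0.03, "wx": 0, "wy": 0, "wz": 0, "claw": 0},
  {"dx": 0, "dy": 0, "dz": 0.05, "wx": 0, "wy": 0, "wz": 0, "claw": 0},
  {"dx": 0, "dy": 0, "dz": 0.05, "wx": 0, "wy": 0, "wz": 0, "claw": 0},
])

```text
clock: 3.2
tool_pos: [0.6249, -0.0659, 0.1169]
eef_rot: [0.997, 0.073, -0.0, 0.001]
contact_force: [-1.2, -1.2, 0.8]
opening: 0.005
finger_force: 0.4
```

Emit:
step_arm([
  {"dx": 0, "dy": 0, "dz": 0.03, "wx": 0, "wy": 0, "wz": 0, "claw": 0},
  {"dx": 0, "dy": 0, "dz": 0.06, "wx": 0, "wy": 0, "wz": 0, "claw": 0},
  {"dx": 0, "dy": 0, "dz": 0.06, "wx": 0, "wy": 0, "wz": 0, "claw": 0},
])

```text
clock: 3.5
tool_pos: [0.625, -0.0658, 0.1125]
eef_rot: [0.997, 0.073, -0.0, 0.001]
contact_force: [-3.5, -1.7, 8.0]
opening: -0.001
finger_force: 4.0
```

Emit:
step_arm([
  {"dx": 0, "dy": 0, "dz": 0.02, "wx": 0, "wy": 0, "wz": 0, "claw": 0},
  {"dx": 0, "dy": 0, "dz": 0.03, "wx": 0, "wy": 0, "wz": 0, "claw": 0},
  {"dx": 0, "dy": 0, "dz": 0.03, "wx": 0, "wy": 0, "wz": 0, "claw": 0},
])

```text
clock: 3.8
tool_pos: [0.625, -0.0658, 0.1123]
eef_rot: [0.997, 0.073, 0.0, 0.001]
contact_force: [-8.7, -0.7, 23.7]
opening: 0.006
finger_force: 11.6
```

Lid hard against its stop at 0.112. Backing off and looking from above the bolt.

Emit:
step_arm([
  {"dx": 0, "dy": 0, "dz": -0.4, "wx": 0, "wy": 0, "wz": 0, "claw": 0},
  {"dx": -0.3, "dy": 0, "dz": -1, "wx": 0, "wy": 0, "wz": 0, "claw": 60},
  {"dx": -0.8, "dy": 0.3, "dz": -1, "wx": 0, "wy": 0, "wz": 0, "claw": 60},
  {"dx": -1, "dy": 0.5, "dz": -1, "wx": 0, "wy": 0, "wz": 0, "claw": 60},
])

```text
clock: 4.2
tool_pos: [0.5504, -0.1179, 0.191]
eef_rot: [0.997, 0.073, 0.001, 0.001]
contact_force: [1.5, 0.5, -1.2]
opening: 0.25
finger_force: 0.0
```

Emit:
step_arm([
  {"dx": -0.3, "dy": 0, "dz": -0.6, "wx": 0, "wy": 0, "wz": 0, "claw": 60},
  {"dx": -0.5, "dy": 0, "dz": -1, "wx": 0, "wy": 0, "wz": 0, "claw": 60},
  {"dx": -0.5, "dy": 0, "dz": -1, "wx": 0, "wy": 0, "wz": 0, "claw": 60},
  {"dx": -0.5, "dy": 0, "dz": -1, "wx": 0, "wy": 0, "wz": 0, "claw": 60},
])

```text
clock: 4.6
tool_pos: [0.5135, -0.1219, 0.27]
eef_rot: [0.997, 0.073, 0.002, 0.0]
contact_force: [1.1, -0.1, 0.2]
opening: 0.617
finger_force: 0.0
```

```bash
python3 - <<'E'
from h import *
s=get_state(); print(s['tool_pos'],s['clock'],inv(s['tool_pos']))
print(viewer.calibration('wrist')['extrinsics'].round(3))
p,d,W=snap('wrist','w1.png')
P=(W-O); 
E
```

```text
[ 0.51346899 -0.12190555  0.269967  ] 4.6 [-134.62049501  -44.28916357  269.96700024]
[[ 0.147 -0.957 -0.249  0.578]
 [-0.989 -0.142 -0.037 -0.11 ]
 [-0.     0.252 -0.968  0.417]
 [ 0.     0.     0.     1.   ]]
```

View pics/w1.png

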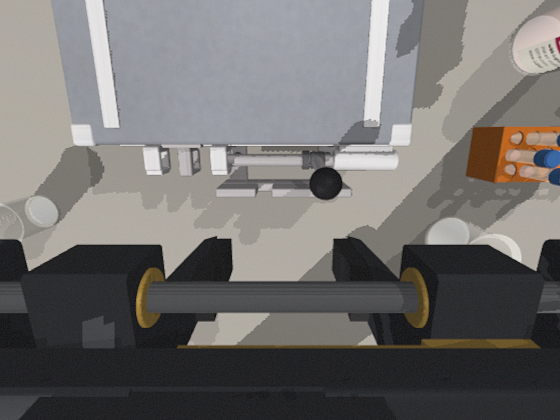

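The wrist view shows the lid shut, with the staple between its guides near (187,160). The knob is at (326,183) and the notch is a gap in the plate's top edge near (264,188).

```bash
python3 - <<'E'
from h import *
p,d,W=load('wrist'); z=np.load('/tmp/wrist.npz'); E=z['E'];k=z['k']
f=210/np.tan(np.radians(k[0])/2)
def at(u,v,h):
    r=E[:3,:3]@np.array([(u-k[1])/f,(v-k[2])/f,1]); c=E[:3,3]; return inv(c+r*(h-c[2])/r[2])
m=(p.max(-1)<40).astype(np.uint8); m[215:]=0; m[:,:300]=0;m[:160]=0
n,l,st,ce=cv2.connectedComponentsWithStats(m); i=1+st[1:,4].argmax(); print(st[i],ce[i]); print('knob',at(*ce[i],.155))
# plate edge row profile: top surface pixels near case z 109
c=(W-O); X=c@EX*1e3; Y=c@EY*1e3; Z=W[...,2]*1e3
for v in (185,187,189,191): print(v,[(u,int(Y[v,u]),int(Z[v,u])) for u in range(210,356,6)])
g=cv2.cvtColor(p,cv2.COLOR_RGB2GRAY)
for v in (186,188,190,192): print(v,g[v,250:280])
for u in (217,250,256,258,270,272,350): print(u,at(u,188,.109))
L=(Z>108)&(Z<117)&(X>-90)&(np.arange(420)[:,None]<140)
b=cv2.minAreaRect(np.c_[X[L],Y[L]].astype(np.float32)); print('lid',b,np.median(Z[L]))
cv2.imwrite('pics/z2.png',cv2.resize(cv2.cvtColor(p[130:210,140:420],cv2.COLOR_RGB2BGR),(0,0),fx=2.8,fy=2.8,interpolation=2))
E
```

```text
[310 167  32  32 544] [326.10110294 181.18198529]
knob [-113.65723061  -82.50369264  155.        ]
185 [(210, 61, 2), (216, 53, 1), (222, 25, 90), (228, 19, 90), (234, 12, 91), (240, 5, 90), (246, -1, 89), (252, -8, 90), (258, -13, 76), (264, -20, 75), (270, -28, 78), (276, -35, 90), (282, -42, 91), (288, -49, 89), (294, -56, 90), (300, -62, 90), (306, -69, 90), (312, -68, 165), (318, -73, 169), (324, -78, 171), (330, -83, 170), (336, -89, 169), (342, -110, 89), (348, -138, 0), (354, -146, 1)]
187 [(210, 61, 2), (216, 53, 1), (222, 23, 103), (228, 16, 103), (234, 10, 103), (240, 3, 102), (246, -2, 103), (252, -9, 102), (258, -13, 75), (264, -20, 76), (270, -28, 77), (276, -35, 102), (282, -42, 102), (288, -48, 103), (294, -55, 101), (300, -62, 102), (306, -68, 103), (312, -68, 164), (318, -73, 169), (324, -78, 171), (330, -83, 171), (336, -88, 169), (342, -108, 102), (348, -114, 103), (354, -146, 1)]
189 [(210, 62, 1), (216, 28, 109), (222, 22, 109), (228, 15, 110), (234, 9, 109), (240, 2, 110), (246, -3, 110), (252, -10, 109), (258, -13, 77), (264, -20, 77), (270, -28, 76), (276, -35, 109), (282, -42, 110), (288, -48, 109), (294, -55, 110), (300, -61, 111), (306, -68, 108), (312, -68, 164), (318, -73, 169), (324, -78, 171), (330, -83, 171), (336, -89, 169), (342, -106, 109), (348, -113, 108), (354, -146, 2)]Traceback (most recent call last):
  File "<stdin>", line 10, in <module>
ValueError: cannot convert float NaN to integer
```

```bash
python3 - <<'E'
from h import *
p,d,W=load('wrist'); z=np.load('/tmp/wrist.npz'); E=z['E'];k=z['k']
f=210/np.tan(np.radians(k[0])/2)
def at(u,v,h):
    r=E[:3,:3]@np.array([(u-k[1])/f,(v-k[2])/f,1]); c=E[:3,3]; return inv(c+r*(h-c[2])/r[2]).round(1)
c=(W-O); X=c@EX*1e3; Y=c@EY*1e3; Z=W[...,2]*1e3
for v in range(184,194): 
    r=np.where(Z[v,245:285]>88)[0]+245; w=np.where(Z[v,245:285]<84)[0]+245
    if len(w): print(v,w.min(),w.max(),Z[v,w[0]-1].round(),at(w.min()-.5,v,Z[v,w[0]-1]/1e3),at(w.max()+.5,v,Z[v,w[0]-1]/1e3))
L=(Z>106)&(Z<118)&(X>-90)&(np.arange(420)[:,None]<142)
for v in (30,60,90,120): 
    u=np.where(L[v])[0]; print('lid',v,Y[v,u.min()],Y[v,u.max()],np.median(Z[v,u]), X[v,u.min()],X[v,u.max()])
e=[np.where(L[:,u])[0].max() for u in (110,380)]; print('front edge',[(X[v,u],Y[v,u]) for v,u in zip(e,(110,380))])
pl=(Z>105)&(Z<113)&(X<-115); print('plate X',np.percentile(X[pl],[5,50,95]),Y[pl].min(),Y[pl].max(), np.polyfit(Y[pl],X[pl],1))
kn=(p.max(-1)<40)&(Z>140)&(X<-90); A=np.c_[2*W[kn]-0,np.ones(kn.sum())]; s=np.linalg.lstsq(A,(W[kn]**2).sum(1),rcond=None)[0]; print('knob',inv(s[:3]),kn.sum(), np.sqrt(s[3]+s[:3]@s[:3]))
E
```

```text
184 247 282 85.0 [-128.9   -1.3   84.5] [-128.9  -42.9   84.5]
185 257 271 87.0 [-129.6  -13.1   87.4] [-129.6  -30.3   87.4]
186 257 271 94.0 [-129.6  -13.6   93.6] [-129.6  -30.5   93.6]
187 258 271 84.0 [-132.5  -13.9   84.2] [-132.5  -30.2   84.2]
188 258 271 84.0 [-133.7  -13.9   84.2] [-133.7  -30.1   84.2]
189 257 271 96.0 [-132.4  -13.8   96.5] [-132.5  -30.6   96.5]
190 258 270 85.0 [-135.9  -13.9   85. ] [-135.9  -29.    85. ]
191 257 270 98.0 [-134.4  -13.9   98. ] [-134.4  -29.5   98. ]
192 257 270 99.0 [-135.3  -13.9   99.2] [-135.3  -29.5   99.2]
193 257 270 100.0 [-136.3  -14.    99.7] [-136.3  -29.5   99.7]
lid 30 168.71351604026242 -171.6251137302937 113.38736002175584 22.087600724208773 21.894398393397793
lid 60 168.42041555162882 -171.84573168942262 113.27629080834333 -3.7015923239693413 -3.735185509407605
lid 90 168.76093922654835 -171.82481843885222 113.35771142330714 -30.485022409656136 -30.70747182157279
lid 120 169.17732233920748 -171.2960134147933 113.40690763416515 -58.62149334706894 -58.89623400587958
front edge [(np.float64(-79.19155326206717), np.float64(132.69657519438928)), (np.float64(-79.50052704214984), np.float64(-142.67724206962905))]
plate X [-138.06081464 -133.07746655 -128.09543894] -341.6055728906479 66.06866803359523 [-2.78449202e-02 -1.34018045e+02]
knob [-64.37573259 -43.10727537 290.72224623] 34602 0.09451116951107606
```

```bash
python3 -c "
from h import *
rel(C(-115,-82,200),Q);rel(C(-115,-82,137),Q);print(get_state()['clock'])"
```

```text
d [0.248 0.476 0.862]
w [-0. -0. -0.]
d [0.247 0.476 1.649]
w [-0. -0. -0.]
4.65
```

Emit:
step_arm([
  {"dx": 0.2, "dy": 0.4, "dz": 0.3, "wx": 0, "wy": 0, "wz": 0, "claw": 60},
  {"dx": 0.247, "dy": 0.476, "dz": 0.86, "wx": 0, "wy": 0, "wz": 0, "claw": 60},
  {"dx": 0.247, "dy": 0.476, "dz": 0.86, "wx": 0, "wy": 0, "wz": 0, "claw": 60},
])

```text
clock: 4.95
tool_pos: [0.5345, -0.1566, 0.1941]
eef_rot: [0.997, 0.073, -0.006, -0.002]
contact_force: [-0.9, 1.0, 0.5]
opening: 0.682
finger_force: 0.0
```

Emit:
step_arm([
  {"dx": 0, "dy": 0, "dz": 0.35, "wx": 0, "wy": 0, "wz": 0, "claw": 60},
  {"dx": 0, "dy": 0, "dz": 0.7, "wx": 0, "wy": 0, "wz": 0, "claw": 60},
  {"dx": 0, "dy": 0, "dz": 0.79, "wx": 0, "wy": 0, "wz": 0, "claw": 60},
  {"dx": 0, "dy": 0, "dz": 0.79, "wx": 0, "wy": 0, "wz": 0, "claw": 60},
])

```text
clock: 5.35
tool_pos: [0.5373, -0.1557, 0.1367]
eef_rot: [0.997, 0.074, -0.001, -0.001]
contact_force: [-1.0, -0.7, 0.8]
opening: 0.681
finger_force: 0.0
```

```bash
python3 -c "
from h import *
rel(C(-115,-82,137),Q);print(get_state()['clock'])
snap('scene','s2.png')
p=cv2.imread('pics/s2.png');cv2.imwrite('pics/s2c.png',cv2.resize(p[130:260,220:390],(0,0),fx=4,fy=4))"
```

```text
d [ 0.013  0.01  -0.003]
w [-0.     0.001  0.   ]
5.35
```

View pics/s2c.png

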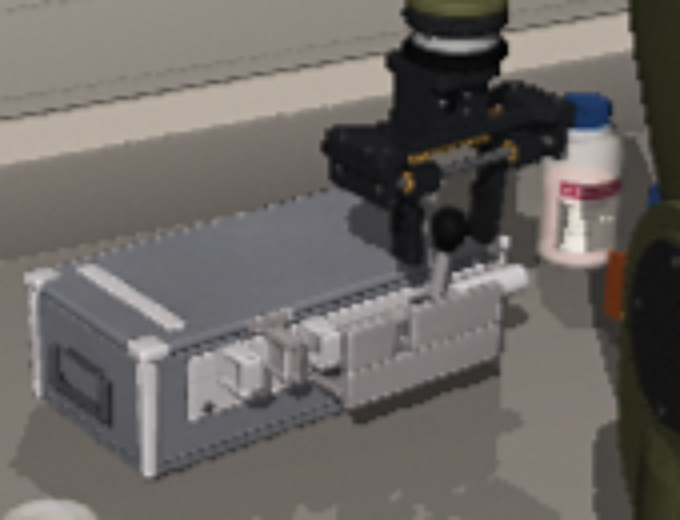

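The lid is shut with the staple between its guides near (290,350). The knob at (450,230) sits between the open fingers, so I'll grip it.

Emit:
step_arm([
  {"dx": 0, "dy": 0, "dz": 0, "wx": 0, "wy": 0, "wz": 0, "claw": 20},
  {"dx": 0, "dy": 0, "dz": 0, "wx": 0, "wy": 0, "wz": 0, "claw": 20},
  {"dx": 0, "dy": 0, "dz": 0, "wx": 0, "wy": 0, "wz": 0, "claw": 20},
  {"dx": 0, "dy": 0, "dz": 0, "wx": 0, "wy": 0, "wz": 0, "claw": 20},
  {"dx": 0, "dy": 0, "dz": 0, "wx": 0, "wy": 0, "wz": 0, "claw": 20},
], force=15)

```text
clock: 5.9
tool_pos: [0.5381, -0.1572, 0.1377]
eef_rot: [0.997, 0.073, 0.001, 0.0]
contact_force: [0.7, -0.9, 3.1]
opening: 0.323
finger_force: 14.9
```

```bash
python3 -c "
from h import *
s=get_state();print(inv(s['tool_pos']),s['contact_force'],s['opening']*88,s['finger_force']);rel(C(-115,-22,137),Q)"
```

```text
[-115.45589309  -82.78438061  137.67710489] [ 0.71764439 -0.88605649  3.07979306] 28.439231339956127 14.897334985435009
d [ 0.005 -0.76   0.008]
w [ 0. -0. -0.]
```

Emit:
step_arm([
  {"dx": 0, "dy": -0.15, "dz": 0, "wx": 0, "wy": 0, "wz": 0, "claw": 20},
  {"dx": 0, "dy": -0.3, "dz": 0, "wx": 0, "wy": 0, "wz": 0, "claw": 20},
  {"dx": 0, "dy": -0.45, "dz": 0, "wx": 0, "wy": 0, "wz": 0, "claw": 20},
  {"dx": 0, "dy": -0.6, "dz": 0, "wx": 0, "wy": 0, "wz": 0, "claw": 20},
  {"dx": 0, "dy": -0.7, "dz": 0, "wx": 0, "wy": 0, "wz": 0, "claw": 20},
  {"dx": 0, "dy": -0.755, "dz": 0, "wx": 0, "wy": 0, "wz": 0, "claw": 20},
  {"dx": 0, "dy": -0.755, "dz": 0, "wx": 0, "wy": 0, "wz": 0, "claw": 20},
])

```text
clock: 6.6
tool_pos: [0.5288, -0.095, 0.1376]
eef_rot: [0.997, 0.075, 0.0, -0.0]
contact_force: [0.1, -2.9, 6.5]
opening: 0.319
finger_force: 14.8
```

```bash
python3 -c "
from h import *
s=get_state();print(inv(s['tool_pos']),s['contact_force'],s['opening']*88,s['finger_force']);
a0=.21
for a in np.linspace(a0,1.57,9): print(a.round(2),(-72*(np.sin(a)-np.sin(a0))/80).round(3),(-72*(np.cos(a)-np.cos(a0))/80).round(3))
print(rel(C(-115,-22,137),Q))"
```

```text
[-115.49792556  -19.9232792   137.60378243] [ 0.13396409 -2.91776302  6.52849539] 28.08395542344385 14.831895008683205
0.21 -0.0 -0.0
0.38 -0.146 0.044
0.55 -0.283 0.113
0.72 -0.406 0.204
0.89 -0.512 0.314
1.06 -0.598 0.44
1.23 -0.661 0.579
1.4 -0.699 0.727
1.57 -0.712 0.88
d [0.006 0.026 0.008]
w [-0. -0.  0.]
None
```

Emit:
step_arm([
  {"dx": 0, "dy": 0.025, "dz": 0, "wx": 0, "wy": 0, "wz": 0, "claw": 20},
  {"dx": -0.146, "dy": 0.025, "dz": 0.044, "wx": 0, "wy": 0, "wz": 0, "claw": 20},
  {"dx": -0.283, "dy": 0.025, "dz": 0.113, "wx": 0, "wy": 0, "wz": 0, "claw": 20},
  {"dx": -0.34, "dy": 0.025, "dz": 0.15, "wx": 0, "wy": 0, "wz": 0, "claw": 20},
  {"dx": -0.406, "dy": 0.025, "dz": 0.204, "wx": 0, "wy": 0, "wz": 0, "claw": 20},
  {"dx": -0.46, "dy": 0.025, "dz": 0.256, "wx": 0, "wy": 0, "wz": 0, "claw": 20},
])

```text
clock: 7.2
tool_pos: [0.4931, -0.1036, 0.1164]
eef_rot: [0.997, 0.074, 0.0, -0.0]
contact_force: [2.7, -1.7, -0.3]
opening: 0.326
finger_force: 15.0
```

```bash
python3 -c "
from h import *
s=get_state();print(inv(s['tool_pos']),s['contact_force'],s['opening']*88,s['finger_force'],s['clock'])
k=inv(s['tool_pos'])+[100,0,19-85]; print(np.hypot(k[0],k[2]),np.arctan2(-k[0],k[2]))"
```

```text
[-152.09636149  -23.20474188  116.38434826] [ 2.68514443 -1.74322317 -0.25630306] 28.67823262946726 14.99711461365223 7.2
72.47491586734391 0.802102321709461
```

Emit:
step_arm([
  {"dx": -0.06, "dy": 0, "dz": 0.07, "wx": 0, "wy": 0, "wz": 0, "claw": 20},
  {"dx": -0.112, "dy": 0, "dz": 0.14, "wx": 0, "wy": 0, "wz": 0, "claw": 20},
  {"dx": -0.193, "dy": 0, "dz": 0.3, "wx": 0, "wy": 0, "wz": 0, "claw": 20},
  {"dx": -0.241, "dy": 0, "dz": 0.473, "wx": 0, "wy": 0, "wz": 0, "claw": 20},
  {"dx": -0.255, "dy": 0, "dz": 0.6, "wx": 0, "wy": 0, "wz": 0, "claw": 20},
  {"dx": -0.255, "dy": 0, "dz": 0.65, "wx": 0, "wy": 0, "wz": 0, "claw": 20},
  {"dx": -0.255, "dy": 0, "dz": 0.65, "wx": 0, "wy": 0, "wz": 0, "claw": 20},
])

```text
clock: 7.9
tool_pos: [0.4729, -0.1074, 0.0645]
eef_rot: [0.997, 0.073, 0.0, 0.0]
contact_force: [2.6, -2.9, 3.8]
opening: 0.32
finger_force: 14.4
```

```bash
python3 -c "
from h import *
s=get_state();print(inv(s['tool_pos']),s['contact_force'],s['opening']*88,s['finger_force'],s['clock'])
k=inv(s['tool_pos'])+[100,0,19-85]; print(np.hypot(k[0],k[2]),np.arctan2(-k[0],k[2]))"
```

```text
[-172.63928436  -23.91552057   64.48170804] [ 2.5836401  -2.86143618  3.77094908] 28.14799268252454 14.399148970842361 7.9
72.6551501514714 1.591695085995959
```

Emit:
step_arm([
  {"dx": 0, "dy": 0, "dz": 0.03, "wx": 0, "wy": 0, "wz": 0, "claw": 20},
  {"dx": 0, "dy": 0, "dz": 0.05, "wx": 0, "wy": 0, "wz": 0, "claw": 20},
  {"dx": 0, "dy": 0, "dz": 0.05, "wx": 0, "wy": 0, "wz": 0, "claw": 20},
])

```text
clock: 8.2
tool_pos: [0.4729, -0.1076, 0.0617]
eef_rot: [0.997, 0.073, 0.001, 0.0]
contact_force: [1.2, -1.7, 13.2]
opening: 0.314
finger_force: 13.7
```

Emit:
step_arm([
  {"dx": 0, "dy": 0.04, "dz": -0.02, "wx": 0, "wy": 0, "wz": 0, "claw": 20},
  {"dx": 0, "dy": 0.04, "dz": -0.02, "wx": 0, "wy": 0, "wz": 0, "claw": 55},
  {"dx": 0, "dy": 0.04, "dz": -0.02, "wx": 0, "wy": 0, "wz": 0, "claw": 55},
  {"dx": 0, "dy": 0.04, "dz": -0.02, "wx": 0, "wy": 0, "wz": 0, "claw": 55},
  {"dx": 0, "dy": 0.04, "dz": -0.02, "wx": 0, "wy": 0, "wz": 0, "claw": 55},
  {"dx": 0, "dy": 0.04, "dz": -0.02, "wx": 0, "wy": 0, "wz": 0, "claw": 55},
])

```text
clock: 8.8
tool_pos: [0.4726, -0.1102, 0.062]
eef_rot: [0.997, 0.074, -0.001, -0.0]
contact_force: [0.0, -0.3, -0.5]
opening: 0.624
finger_force: 0.0
```

Emit:
step_arm([
  {"dx": 0, "dy": 0, "dz": -0.2, "wx": 0, "wy": 0, "wz": 0, "claw": 55},
  {"dx": 0, "dy": 0, "dz": -0.5, "wx": 0, "wy": 0, "wz": 0, "claw": 55},
  {"dx": 0, "dy": 0, "dz": -1, "wx": 0, "wy": 0, "wz": 0, "claw": 55},
  {"dx": 0, "dy": 0, "dz": -1, "wx": 0, "wy": 0, "wz": 0, "claw": 55},
])

```text
clock: 9.2
tool_pos: [0.4753, -0.1109, 0.1457]
eef_rot: [0.997, 0.073, 0.003, 0.001]
contact_force: [1.2, -0.2, -0.5]
opening: 0.623
finger_force: 0.0
```

Emit:
step_arm([
  {"dx": 0, "dy": 0, "dz": -0.5, "wx": 0, "wy": 0, "wz": 0, "claw": 55},
  {"dx": -0.3, "dy": 0, "dz": -1, "wx": 0, "wy": 0, "wz": 0, "claw": 55},
  {"dx": -0.3, "dy": 0, "dz": -1, "wx": 0, "wy": 0, "wz": 0, "claw": 55},
  {"dx": -0.3, "dy": 0, "dz": -1, "wx": 0, "wy": 0, "wz": 0, "claw": 55},
])

```text
clock: 9.6
tool_pos: [0.4492, -0.1141, 0.2223]
eef_rot: [0.997, 0.073, 0.0, 0.0]
contact_force: [0.8, -0.0, 0.2]
opening: 0.624
finger_force: 0.0
```

```bash
python3 -c "
from h import *
snap('wrist','w2.png'); snap('scene','s3.png')
p=cv2.imread('pics/w2.png')[60:230,120:440];q=cv2.imread('pics/s3.png')[150:270,210:360]
cv2.imwrite('pics/c3.png',np.vstack([cv2.resize(p,(560,298)),cv2.resize(q,(373,298),interpolation=2).copy() if 0 else cv2.copyMakeBorder(cv2.resize(q,(373,298)),0,0,0,187,0)]))
p,d,W=load('wrist')
c=(W-O); X=c@EX*1e3; Y=c@EY*1e3; Z=W[...,2]*1e3
kn=(p.max(-1)<45)&(X<-140)&(X>-200)&(Y>-60)&(Y<20)&(Z>60)&(Z<120)
print(kn.sum(),np.median(X[kn]),np.median(Y[kn]),Z[kn].max()); L=(X>-60)&(X<40)&(abs(Y)<100)&(Z>100); print(np.median(Z[L]))"
```

```text
655 -169.5267776279406 -26.032746260110805 102.62206283661357
113.23927628980493
```

View pics/c3.png

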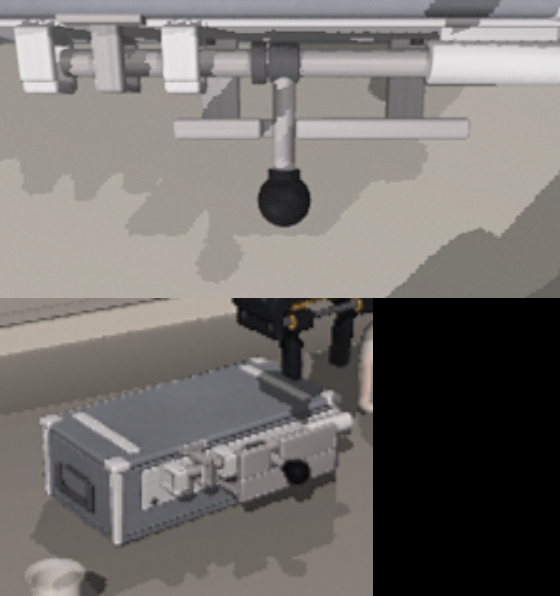

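The wrist crop shows the rod running through the staple at (107,60). The stem is down in the notch against its right side at (285,128), and the knob is level at (284,198). The lid is shut and the gripper is clear.

```bash
python3 -c "
from h import *
print(workorder.finish_job())"
```

```text
the job is handed in; nothing more can be done
None
```

The job is handed in at about 10 s on the robot's clock: the lid is pressed shut, the bolt is through the staple, and its handle is down in the notch and stayed there after I let go. The gripper touched neither the bottle nor the beakers.

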